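# Dock the tube stage on the reader's three seats

## Robot

A 6-joint arm with a two-finger parallel gripper is mounted at the origin on the work surface. World frame = base frame: x ahead of the robot, y to its left, z up, the work surface at z = 0. Lengths are in m, angles in rad, forces in N, time in s.
With the tool pointing down it reaches from about 0.35 to 0.85 m from the base axis. Payload 8.1 kg.
Tool frame: the origin (TCP) lies on the mounting face of the last link; the fingertips stand 186 mm ahead of it and the grasp point (between the pads) lies 167 mm ahead of it; z points along the fingers, y is the line along which they close (so a half turn about z gives the same grasp; the last joint's range is limited). The gripper opens to 93 mm and grips with 3 to 60 N. Pads are 15 mm wide; open, the fingers measure 128 mm over their backs; the gripper's body (75 mm by 188 mm) begins 65 mm behind the grasp point.
Start: joints at [1.09, 0.13, 1.488, -0, 1.523, -0.085], TCP at [0.231, 0.554, 0.405] pointing down, gripper open.
Joint ranges: [-2.96, 2.96], [-0.89, 2.26], [0.02, 2.5], [-1.34, 4.48], [0, 2.73], [-2.66, 2.66]. Speed limits (rad/s): [2.39, 2.39, 2.79, 3.14, 3.14, 3.14].

## Interface

Orientations are given as a rotation vector (axis times angle).
In Python, from plant import read_state, read_camera, camera_params, close_job gives the robot as it stands. The module is installed in compiled form; this text tells all that it offers.
- The arm moves only by the tool servo_tool, never from a script. Its argument "increments" is a list of rows, each an object with "slide": the shift along the tool's x, y, z in mm, a list of three; "dr": the turn, a rotation vector about the tool's x, y, z in rad, a list of three; "jaw": the closure, from 0 (fully open) to 1 (shut). In form: [{"slide": [x, y, z], "dr": [ax, ay, az], "jaw": jaw}, ...]. A call has 1 to 20 rows; each row is the pose to reach, as a shift and turn from the pose commanded when the call began, along the tool's axes at that moment; what a row does not reach only later rows make up. A row lasts 1/10 s, in which the tool goes at most 50 mm and 8.59 degrees, less where a joint would pass 70% of its speed; a pose out of reach is approached as far as the arm can. A call with a gripper value outside its range is refused whole. The fingers move at their own pace and stop on an object; "force" is the grip in N (left out, the last holds). Time passes only in rows, so rows that repeat a pose let the fingers close. It gives the time, the measured TCP pose, the force, the opening and the grip force at its end, in the units of the state.
- read_state(): the state, without advancing time (a new reading comes with each control period).
- read_camera(name): name is "scene" or "side" or "wrist"; returns (picture, depth): 420x560x3 uint8, red, green, blue; 420x560 float32, m along the optical axis (not along the pixel's ray), 0 where there is no reading.
- camera_params(name): a dict with "fx", "fy", "cx", "cy" (pixels), "rvec" (rotation vector, rad) and "tvec" (3), from world to camera coordinates, as OpenCV has them. Camera axes: x right, y down, z forward; pixel columns grow to the right and rows downward; lengths in m; the calibration is good to about 2 mm. A picture is of the moment at which its call begins: read the wrist's pose just before it. camera_params takes no time and is no camera call; for the wrist camera it gives the pose at the moment of the call.
- close_job(): hands the job in; it is judged then, once.
The state is a dict: "t": time; "q": joint angles; "dq": joint speeds; "joint_torque": joint torques, N m; "tool_pos": TCP position; "orientation": TCP orientation; "force": force on the tool from outside, world axes, zero at the start; "wrist_torque": the same for the moment, N m; "opening": finger opening in m; "gripper_force": force on a finger pad.
Only numpy, scipy, OpenCV 4.12 (cv2) and the standard library are available. Lean on these libraries where they do the work, as an engineer would, in place of code of your own. Each camera call takes 0.05 s, during which the arm holds its last target. There are 200 camera calls.

## Task

Lift the tube stage off the bench by its black handle and set it on the reader's grey dock so that its three ball feet are fully home, one in the cone, one in the groove and one on the flat disc. Keep the stage upright, lower it gently rather than letting it drop, let go, and leave the other things on the bench alone.

Things in the scene. Friction and masses are not known exactly. Their poses are not given: they have to be found in the camera images.
- stage: Loose tube stage, 0.4 to 0.75 kg: T-shaped aluminium plate, x -75 to +101 mm, 150 wide at the broad end (x -75 to -9), stem 52 wide, z 30 to 38, on three equal steel ball feet 24 mm in diameter. Origin at the level of the feet's undersides, below the handle's middle and near the centre of mass; x along the stem away from the broad end, z up. Low white racks of capped tubes stand on it.
- handle (a point): Grip point, 100 mm above the stage's origin, on its handle: an upright flat black bar 60 mm long along the stage's x, 14 mm thick along y, z 38 to 114 mm. Tubes reach z 96 mm: four at x = -60 (y within 35), two at x = +52 (y within 21); both flat sides of the handle are free.
- foot_a (a point): Centre of the ball foot that belongs in the cone: stage x -45, y +55, z 12 mm (broad end).
- foot_b (a point): Centre of the ball foot that belongs in the groove: stage x -45, y -55, z 12 mm (broad end).
- foot_c (a point): Centre of the ball foot that belongs on the flat disc: stage x +75, y 0, z 12 mm (end of the stem).
- dock: The reader's dock, fixed to the bench: grey plate, x -80 to +110, y -85 to +85 mm, 12 thick, with a black-framed window and three steel seats, the highest rims 38 mm above the bench. Origin on the bench, z up. The docked stage has the dock's x, y and yaw, its origin 20 mm above the dock's; it fits only this way round. It clears the rims while its origin is over 45 mm above the bench.
- seat_cone (a point): Where the ball's centre sits in the conical cup (round steel post 48 mm wide, mouth 38 mm wide): dock x -45, y +55, z 32 mm. Cone and groove walls are slippery, stand 35 degrees from vertical and catch a ball up to about 6 mm off-centre; the released stage settles by its own weight.
- seat_groove (a point): Where the ball's centre sits in the middle of the V groove (steel block 48 mm wide, 60 mm long; the groove runs along the dock's y, towards the cone, mouth 38 mm wide): dock x -45, y -55, z 32 mm. Its axes are those of the dock.
- seat_flat (a point): Where the ball's centre sits over the flat steel disc (44 mm wide, top 20 mm above the bench): dock x +75, y 0, z 32 mm.
- tube_pack: Bystander: white tray of orange-capped tubes, 92 x 112 x 98 mm, origin under its centre. Leave it alone.
- empty_rack: Bystander: empty white tube rack 70 x 220 x 63 mm, origin under its centre. Leave it alone.
- reagent_bottle: Bystander: amber bottle, 68 mm wide, 150 mm tall, origin under its centre. Leave it alone.
- wipes_jar: Bystander: white jar, 80 mm wide, 100 mm tall, origin under its centre. Leave it alone.
Things that resemble listed ones, but are neither listed nor needed, are in the scene too. Of the things like the stage, leave any that is purple; of the rest the larger one is meant.

How it is judged:
By the outcome, as a careful person would: the job done as asked, in the order asked, and still so for the second after the job is handed in, with the robot touching nothing.
It also fails if it takes over 48 s, if anything falls off the work surface, if the arm or the gripper's body presses on something with over 40 N, if the wrist force passes 120 N, or if a joint passes its speed limit or range.

## Working session

There is one attempt and no reset: what is moved stays moved. The work goes in short steps, Python scripts to look and compute and a tool call to move; the robot and the scene stay as the last step left them, time stands still between calls to the robot, and variables do not carry over. Pictures are saved under pics/ and viewed, at most 10 in all, crops included, and the job is handed in when it is done.

Besides the shell and the picture viewer there is one more tool, called after "Call:" as name([rows], argument=value, ...), one row to a line, values as JSON. servo_tool: Moves the arm, as the interface text tells. Its arguments: {"type":"object","properties":{"increments":{"type":"array"},"force":{"type":"number"}},"required":["increments"]}

```bash
mkdir -p pics; cat > h.py <<'E'
import numpy as np, cv2
from plant import *
def cam(n):
    p=camera_params(n); R=cv2.Rodrigues(np.array(p['rvec'],float))[0]; t=np.array(p['tvec'],float)
    return p,R,t
def cloud(n,d,par=None):
    p,R,t=par or cam(n); v,u=np.mgrid[:420,:560]
    c=np.stack([(u-p['cx'])/p['fx']*d,(v-p['cy'])/p['fy']*d,d],-1)
    return (c-t)@R
def save(n,im): cv2.imwrite('pics/'+n,im[...,::-1])
E
python3 - <<'E'
from h import *
ims=[]
for n in ['scene','side','wrist']:
    im,d=read_camera(n); np.savez(n+'0.npz',im=im,d=d); p,R,t=cam(n); print(n,p['fx'],(-R.T@t).round(3),R[2].round(2),d.min(),d.max())
    save(n+'0.png',im)
print(read_state())
E
```

```text
scene 457.35747644918825 [ 1.689 -0.101  1.046] [-0.76  0.06 -0.65] 0.0 3.3505304
side 414.5563344772024 [ 0.446 -0.744  0.906] [ 0.09  0.67 -0.74] 0.0 3.4316342
wrist 378.67172707392734 [0.156 0.585 0.385] [ 0.26 -0.11 -0.96] 0.0 0.4874022
{'t': 0.15, 'q': array([ 1.08957556e+00,  1.31012923e-01,  1.48899672e+00, -4.24561348e-05,
        1.52304468e+00, -8.54011242e-02]), 'dq': array([ 0.00058502, -0.00064015, -0.00359751, -0.00176275, -0.00014587,
       -0.00017821]), 'joint_torque': array([ 3.71580354e-04, -5.60481334e+01, -4.92329550e+01,  7.67925801e-02,
        3.08000122e-02, -9.07987328e-05]), 'tool_pos': array([0.23124594, 0.55345988, 0.40393097]), 'orientation': array([-6.17625503e-01, -3.07990697e+00,  2.22281138e-03]), 'force': array([-1.30054935, -0.2062728 , -0.33677739]), 'wrist_torque': array([0.04743978, 0.04346003, 0.05402586]), 'gripper_force': 0.0, 'opening': 0.09324878963417671}
```

View pics/scene0.png

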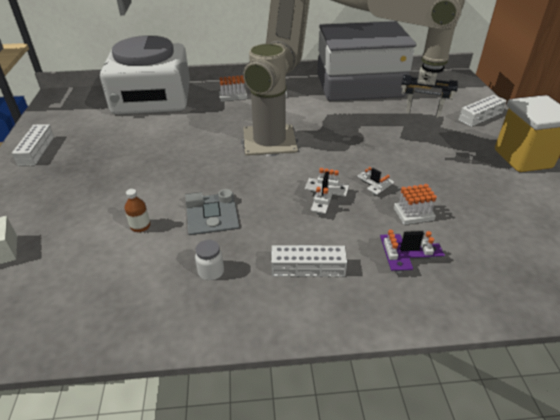

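View pics/side0.png

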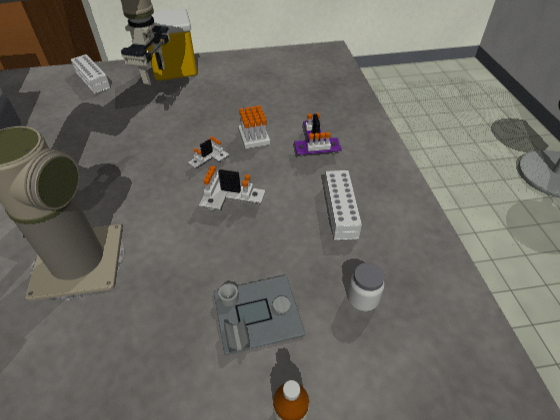

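The scene view shows the stage at about (324,190), a small look-alike at (375,178), a purple one at (412,245) and the dock at (212,212). In the side view the stage handle is at (230,180). The dock's cone is at (228,292), its groove at (236,335) and its flat disc at (282,304).

```bash
python3 - <<'E'
from h import *
for n,bs,bd in [('side',(195,160,270,212),(205,270,310,355)),('scene',(300,165,352,216),(180,180,242,235))]:
    z=np.load(n+'0.npz'); im,d=z['im'].astype(int),z['d']; P=cloud(n,d)
    def box(b):
        m=np.zeros(d.shape,bool); m[b[1]:b[3],b[0]:b[2]]=1; return m&(d>0)
    m=box(bs)&(im.max(-1)<50)&(P[...,2]>.05)
    h=P[m]; print(n,'handle',m.sum(),np.median(h,0).round(4),np.percentile(h,[2,98],axis=0).round(4).tolist())
    t=h[h[:,2]>.09]; print(' top',len(t), t.mean(0).round(4))
    c,(w,l),a=cv2.minAreaRect((h[:,:2]*1000).astype(np.float32)); print(' rect',c,w,l,a)
    m=box(bs)&(P[...,2]>.033)&(P[...,2]<.043)&(im.min(-1)>110); q=P[m]; print(' plate',m.sum(),q.mean(0).round(4))
    orange=box(bs)&(im[...,0]>150)&(im[...,2]<80); q=P[orange]
    _,lab,cc=cv2.kmeans(q[:,:2].astype(np.float32),2,None,(3,50,1e-6),5,cv2.KMEANS_PP_CENTERS); print(' orange',cc.round(4).tolist(),np.bincount(lab.ravel()))
    m=box(bd)&(P[...,2]>.008)&(P[...,2]<.06); print(' dock rect',cv2.minAreaRect((P[m][:,:2]*1000).astype(np.float32)))
    m=box(bd)&(P[...,2]>.033)&(P[...,2]<.06); k,lab,st,ce=cv2.connectedComponentsWithStats(m.astype(np.uint8))
    for i in range(1,k):
        if st[i,4]>15: q=P[lab==i]; print('  high',st[i].tolist(),q.mean(0).round(4),cv2.minAreaRect((q[:,:2]*1000).astype(np.float32)))
    m=box(bd)&(P[...,2]>.0165)&(P[...,2]<.025); k,lab,st,ce=cv2.connectedComponentsWithStats(m.astype(np.uint8))
    for i in range(1,k):
        if st[i,4]>25: q=P[lab==i]; print('  mid',st[i].tolist(),q.mean(0).round(4),cv2.minAreaRect((q[:,:2]*1000).astype(np.float32)))
z=np.load('side0.npz')['im']
a=cv2.resize(z[160:215,190:275],None,fx=7,fy=7,interpolation=2)
b=cv2.resize(z[270:355,200:310],None,fx=5,fy=5,interpolation=2)
save('crop1.png',cv2.resize(b,None,fx=1,fy=1)); save('crop2.png',a)
E
```

```text
side handle 350 [0.4327 0.1557 0.086 ] [[0.4057, 0.1452, 0.051], [0.4598, 0.1683, 0.1142]]
 top 156 [0.433  0.1567 0.1043]
 rect (432.08380126953125, 157.8955841064453) 14.378631591796875 58.56304168701172 71.31069946289062
 plate 611 [0.4243 0.1376 0.037 ]
 orange [[0.37700000405311584, 0.18230000138282776], [0.48080000281333923, 0.14020000398159027]] [69 36]
 dock rect ((462.7115173339844, -238.83628845214844), (189.7675323486328, 171.88470458984375), 5.770998001098633)
  high [218, 283, 20, 19, 176] [ 0.3975 -0.1894  0.0367] ((397.4692077636719, -189.8699951171875), (45.970855712890625, 48.156715393066406), 30.803388595581055)
  high [240, 318, 10, 26, 93] [ 0.4282 -0.2976  0.0365] ((427.9590148925781, -295.8060302734375), (9.381245613098145, 61.43873977661133), 7.177570819854736)
  high [224, 323, 9, 25, 99] [ 0.3892 -0.3021  0.0368] ((389.3765869140625, -301.3732604980469), (9.977160453796387, 61.56398391723633), 4.656688690185547)
  mid [224, 290, 9, 8, 48] [ 0.3971 -0.1862  0.0212] ((396.93206787109375, -188.4609832763672), (19.150386810302734, 20.57514762878418), 53.353233337
[... 1347 characters left out ...]
92.9964294433594), (12.146007537841797, 56.19089126586914), 5.454181671142578)
  mid [186, 197, 17, 4, 31] [ 0.4008 -0.2977  0.022 ] ((401.6067199707031, -296.3611755371094), (13.14592170715332, 57.05947494506836), 8.149054527282715)
  mid [219, 196, 14, 8, 32] [ 0.4175 -0.1832  0.0205] ((414.76763916015625, -181.71383666992188), (31.375043869018555, 48.03583908081055), 12.46137809753418)
  mid [186, 203, 18, 4, 35] [ 0.4326 -0.2947  0.021 ] ((433.1865539550781, -293.1708984375), (9.02253532409668, 58.388099670410156), 5.183553695678711)
  mid [207, 216, 13, 11, 91] [ 0.5271 -0.2284  0.0207] ((524.2055053710938, -228.67601013183594), (47.72724914550781, 42.9489631652832), 19.566465377807617)
```

View pics/crop2.png

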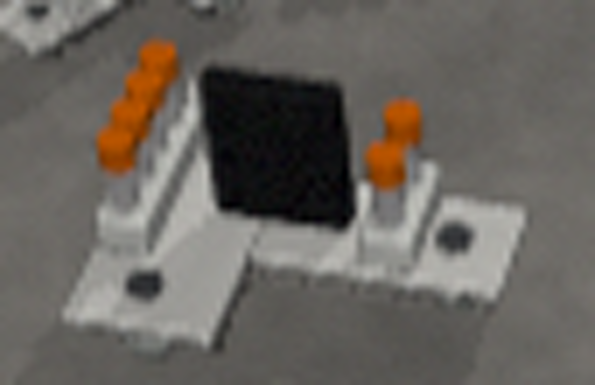

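The crop shows the stage handle with four tubes on the broad end (near -x) and two on the stem (towards +x). Stage yaw is about -19.5° and dock yaw about +5.8°.

```bash
cat >> h.py <<'E'
from scipy.spatial.transform import Rotation as Ro
def go(pos,yaw):
    """slide/dr from measured pose to TCP pos, pointing down, tool x at yaw (deg) or the half turn nearer"""
    s=read_state(); C=Ro.from_rotvec(s['orientation']); best=None
    for y in (yaw,yaw+180):
        T=Ro.from_euler('z',y,degrees=True)*Ro.from_euler('x',180,degrees=True)
        r=(C.inv()*T).as_rotvec()
        if best is None or np.linalg.norm(r)<np.linalg.norm(best[1]): best=(y,r)
    sl=C.inv().apply(np.array(pos)-s['tool_pos'])*1000
    print('pos',s['tool_pos'].round(4),'toolx yaw',np.degrees(np.arctan2(*C.as_matrix()[[1,0],0])).round(2),'z',C.as_matrix()[:,2].round(3),'q',s['q'].round(2))
    print('target yaw',best[0],'slide',sl.round(1),'dr',best[1].round(4))
E
python3 - <<'E'
from h import *
go([.434,.160,.40],-19.5)
E
```

```text
pos [0.2312 0.5535 0.4039] toolx yaw 157.32 z [-0.001 -0.001 -1.   ] q [ 1.09  0.13  1.49 -0.    1.52 -0.09]
target yaw 160.5 slide [-338.8 -284.9    4.3] dr [-0.0015 -0.0001 -0.0555]
```

Call:
servo_tool([
  {"slide": [-30, -25, 0], "dr": [0, 0, 0], "jaw": 0},
  {"slide": [-65, -55, 0], "dr": [0, 0, -0.01], "jaw": 0},
  {"slide": [-100, -85, 1], "dr": [0, 0, -0.02], "jaw": 0},
  {"slide": [-136, -115, 2], "dr": [0, 0, -0.03], "jaw": 0},
  {"slide": [-172, -145, 3], "dr": [0, 0, -0.04], "jaw": 0},
  {"slide": [-208, -175, 4], "dr": [0, 0, -0.05], "jaw": 0},
  {"slide": [-244, -205, 4], "dr": [0, 0, -0.055], "jaw": 0},
  {"slide": [-280, -235, 4], "dr": [0, 0, -0.055], "jaw": 0},
  {"slide": [-312, -262, 4], "dr": [0, 0, -0.055], "jaw": 0},
  {"slide": [-332, -279, 4], "dr": [0, 0, -0.055], "jaw": 0},
  {"slide": [-339, -285, 4], "dr": [0, 0, -0.055], "jaw": 0},
  {"slide": [-339, -285, 4], "dr": [0, 0, -0.055], "jaw": 0},
  {"slide": [-339, -285, 4], "dr": [0, 0, -0.055], "jaw": 0},
  {"slide": [-339, -285, 4], "dr": [0, 0, -0.055], "jaw": 0},
  {"slide": [-339, -285, 4], "dr": [0, 0, -0.055], "jaw": 0},
])

```text
t: 1.65
tool_pos: [0.4338, 0.161, 0.4007]
orientation: [-0.53, -3.096, -0.0]
force: [-0.5, 0.7, -0.0]
opening: 0.0928
gripper_force: 0.0
```

```bash
python3 - <<'E'
from h import *
par=cam('wrist'); im,d=read_camera('wrist'); np.savez('w1.npz',im=im,d=d); save('w1.png',im)
P=cloud('wrist',d,par); i=im.astype(int)
m=(i.max(-1)<60)&(P[...,2]>.108)&(P[...,2]<.122)&(d>0)&(np.hypot(P[...,0]-.434,P[...,1]-.16)<.06)
h=P[m]; print(m.sum(),h.mean(0).round(4),cv2.minAreaRect((h[:,:2]*1000).astype(np.float32)))
o=(i[...,0]>150)&(i[...,2]<80)&(P[...,2]>.092)&(d>0)&(np.hypot(P[...,0]-.434,P[...,1]-.16)<.1); k,lab,st,ce=cv2.connectedComponentsWithStats(o.astype(np.uint8))
for j in range(1,k):
    if st[j,4]>30: print(st[j].tolist(),P[lab==j].mean(0).round(4))
go([.434,.160,.40],-19.5)
E
```

```text
1391 [0.4298 0.1655 0.1143] ((431.0091247558594, 164.92037963867188), (13.657602310180664, 58.94557571411133), 68.32762908935547)
[244, 101, 21, 22, 341] [0.3657 0.1623 0.0968]
[268, 102, 21, 22, 348] [0.3723 0.1788 0.0967]
[292, 104, 22, 21, 344] [0.379  0.1954 0.0968]
[316, 105, 22, 21, 348] [0.3857 0.212  0.0968]
[260, 244, 18, 17, 238] [0.4745 0.1335 0.0967]
[291, 246, 19, 17, 243] [0.4842 0.1576 0.0967]
pos [0.4338 0.1609 0.4007] toolx yaw 160.57 z [-0.  0. -1.] q [ 0.24 -0.25  1.86  0.    1.53 -0.99]
target yaw 160.5 slide [-0.4 -0.8  0.7] dr [ 0.0001 -0.0001  0.0012]
```

View pics/w1.png

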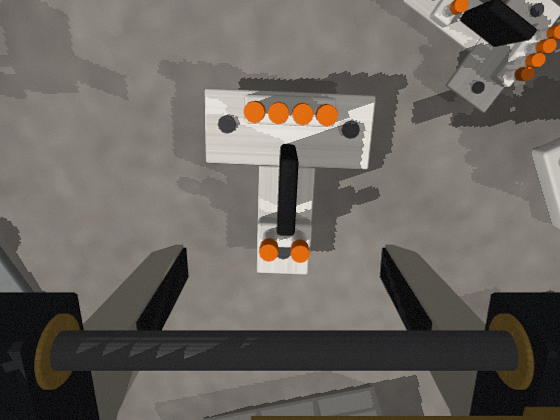

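The wrist view shows the stage squarely: handle at (288,190), four caps at row 113 and two at row 250. The fits agree on the handle at (0.431, 0.165) and yaw -21.8°.

```bash
python3 -c "
from h import *
go([.4312,.165,.267],-21.8)"
```

```text
pos [0.4338 0.1609 0.4007] toolx yaw 160.57 z [-0.  0. -1.] q [ 0.24 -0.25  1.86  0.    1.53 -0.99]
target yaw 158.2 slide [  3.8   3.  133.7] dr [ 0.0001 -0.0001  0.0414]
```

Call:
servo_tool([
  {"slide": [2, 1.5, 20], "dr": [0, 0, 0.02], "jaw": 0},
  {"slide": [3.8, 3, 48], "dr": [0, 0, 0.041], "jaw": 0},
  {"slide": [3.8, 3, 78], "dr": [0, 0, 0.041], "jaw": 0},
  {"slide": [3.8, 3, 105], "dr": [0, 0, 0.041], "jaw": 0},
  {"slide": [3.8, 3, 124], "dr": [0, 0, 0.041], "jaw": 0},
  {"slide": [3.8, 3, 133], "dr": [0, 0, 0.041], "jaw": 0},
  {"slide": [3.8, 3, 133.5], "dr": [0, 0, 0.041], "jaw": 0},
  {"slide": [3.8, 3, 133.5], "dr": [0, 0, 0.041], "jaw": 0},
  {"slide": [3.8, 3, 133.5], "dr": [0, 0, 0.041], "jaw": 0},
])

```text
t: 2.6
tool_pos: [0.4322, 0.1643, 0.2687]
orientation: [0.595, 3.083, 0.002]
force: [0.1, 0.6, -0.7]
opening: 0.0928
gripper_force: 0.0
```

Call:
servo_tool([
  {"slide": [0, 0, 0], "dr": [0, 0, 0], "jaw": 0.5},
  {"slide": [0, 0, 0], "dr": [0, 0, 0], "jaw": 0.7},
  {"slide": [0, 0, 0], "dr": [0, 0, 0], "jaw": 0.75},
  {"slide": [0, 0, 0], "dr": [0, 0, 0], "jaw": 0.8},
  {"slide": [0, 0, 0], "dr": [0, 0, 0], "jaw": 0.85},
  {"slide": [0, 0, 0], "dr": [0, 0, 0], "jaw": 0.9},
  {"slide": [0, 0, 0], "dr": [0, 0, 0], "jaw": 1},
  {"slide": [0, 0, 0], "dr": [0, 0, 0], "jaw": 1},
  {"slide": [0, 0, 0], "dr": [0, 0, 0], "jaw": 1},
  {"slide": [0, 0, 0], "dr": [0, 0, 0], "jaw": 1},
], force=45)

```text
t: 3.6
tool_pos: [0.4316, 0.1641, 0.2672]
orientation: [-0.596, -3.084, 0.0]
force: [0.3, 0.2, 0.7]
opening: 0.0176
gripper_force: 0.0
```

```bash
python3 -c "
from h import *
go([.4312,.165,.267],-21.8); print(read_state())"
```

```text
pos [0.4316 0.1641 0.2672] toolx yaw 158.12 z [-0. -0. -1.] q [ 0.25 -0.14  2.01 -0.    1.27 -0.94]
target yaw 158.2 slide [0.7 0.7 0.2] dr [-0.0001 -0.0001 -0.0013]
{'t': 3.6, 'q': array([ 2.52112797e-01, -1.36792485e-01,  2.01307168e+00, -4.67690590e-06,
        1.26541132e+00, -9.36864960e-01]), 'dq': array([-1.39598605e-03, -3.13873593e-03,  7.01091415e-05, -1.10431464e-03,
       -2.20438198e-03, -6.39893915e-04]), 'joint_torque': array([-1.08030727e-03, -3.84315097e+01, -4.55183315e+01,  3.25033371e-02,
        7.33958138e-02,  3.70165492e-05]), 'tool_pos': array([0.43162202, 0.16405362, 0.2672099 ]), 'orientation': array([-5.96104084e-01, -3.08443200e+00,  7.22272543e-05]), 'force': array([0.3475736 , 0.16829735, 0.68789949]), 'wrist_torque': array([ 0.03571289, -0.01230105, -0.00986994]), 'gripper_force': 0.0, 'opening': 0.017623203887142305}
```

Still closing, so I'll hold and then lift gently.

Call:
servo_tool([
  {"slide": [0, 0, 0], "dr": [0, 0, 0], "jaw": 1},
  {"slide": [0, 0, 0], "dr": [0, 0, 0], "jaw": 1},
  {"slide": [0, 0, 0], "dr": [0, 0, 0], "jaw": 1},
  {"slide": [0, 0, 0], "dr": [0, 0, 0], "jaw": 1},
  {"slide": [0, 0, 0], "dr": [0, 0, 0], "jaw": 1},
])

```text
t: 4.1
tool_pos: [0.4316, 0.164, 0.2672]
orientation: [-0.596, -3.085, 0.0]
force: [0.2, -0.4, -0.6]
opening: 0.0138
gripper_force: 45.0
```

Call:
servo_tool([
  {"slide": [0, 0, -3], "dr": [0, 0, 0], "jaw": 1},
  {"slide": [0, 0, -8], "dr": [0, 0, 0], "jaw": 1},
  {"slide": [0, 0, -18], "dr": [0, 0, 0], "jaw": 1},
  {"slide": [0, 0, -32], "dr": [0, 0, 0], "jaw": 1},
  {"slide": [0, 0, -50], "dr": [0, 0, 0], "jaw": 1},
  {"slide": [0, 0, -70], "dr": [0, 0, 0], "jaw": 1},
  {"slide": [0, 0, -88], "dr": [0, 0, 0], "jaw": 1},
  {"slide": [0, 0, -97], "dr": [0, 0, 0], "jaw": 1},
  {"slide": [0, 0, -100], "dr": [0, 0, 0], "jaw": 1},
  {"slide": [0, 0, -100], "dr": [0, 0, 0], "jaw": 1},
  {"slide": [0, 0, -100], "dr": [0, 0, 0], "jaw": 1},
  {"slide": [0, 0, -100], "dr": [0, 0, 0], "jaw": 1},
])

```text
t: 5.3
tool_pos: [0.4313, 0.164, 0.3661]
orientation: [-0.596, -3.083, 0.001]
force: [-0.2, -0.1, -6.3]
opening: 0.0137
gripper_force: 45.0
```

```bash
cat > look.py <<'E'
from h import *
import sys
s=read_state(); par=cam('wrist'); im,d=read_camera('wrist'); save(sys.argv[1],im); np.savez(sys.argv[1][:-4]+'.npz',im=im,d=d)
P=cloud('wrist',d,par); C=Ro.from_rotvec(s['orientation']).as_matrix(); Q=(P-s['tool_pos'])@C*1000  # tool frame mm
i=im.astype(int)
o=(i[...,0]>150)&(i[...,2]<80)&(d>0)&(abs(Q[...,0])<100); k,lab,st,ce=cv2.connectedComponentsWithStats(o.astype(np.uint8))
for j in range(1,k):
    if st[j,4]>30: print('cap',st[j].tolist(),Q[lab==j].mean(0).round(2))
pl=(i.min(-1)>110)&(d>0)&(abs(Q[...,2]-229)<9)&(np.hypot(Q[...,0],Q[...,1])<130)&(np.ptp(i,axis=-1)<40)
q=Q[pl]; A=np.c_[q[:,:2],np.ones(len(q))]; c=np.linalg.lstsq(A,q[:,2],rcond=None)[0]; r=abs(A@c-q[:,2])<2; c=np.linalg.lstsq(A[r],q[r,2],rcond=None)[0]
print('plate n',r.sum(),'slopes',c.round(4)); print('force',s['force'].round(2),s['wrist_torque'].round(2),s['opening'])
go([.448,-.2395,.40],5.8)
E
python3 look.py w2.png
```

```text
cap [544, 60, 15, 13, 150] [ 96.21 187.21 299.88]
cap [197, 123, 39, 38, 949] [ 61.38 -27.   170.46]
cap [333, 123, 38, 40, 1120] [ 60.43  27.5  170.77]
cap [247, 124, 24, 11, 147] [ 66.05  -9.91 170.4 ]
cap [290, 124, 36, 20, 407] [ 64.13  10.8  170.61]
cap [257, 371, 17, 17, 214] [-53.23  -9.09 170.2 ]
cap [295, 371, 16, 17, 213] [-51.61   9.73 168.39]
plate n 21299 slopes [-9.000000e-04  1.000000e-04  2.285582e+02]
force [-0.19 -0.11 -6.25] [ 0.01  0.01 -0.05] 0.013741950918476244
pos [0.4313 0.164  0.3662] toolx yaw 158.13 z [-0.002 -0.    -1.   ] q [ 0.25 -0.23  1.91 -0.    1.47 -0.94]
target yaw 185.8 slide [-165.7 -368.3  -33.6] dr [-0.0007 -0.0017 -0.483 ]
```

View pics/w2.png

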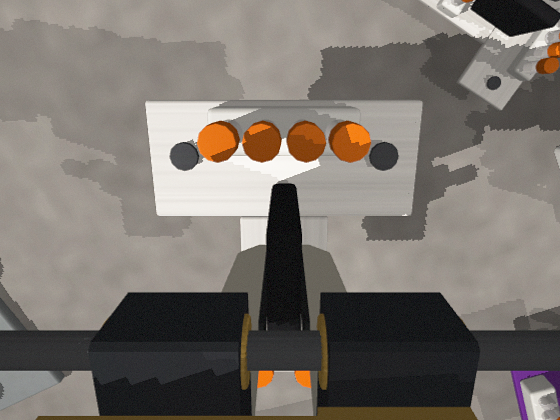

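The stage is held and level (plate slopes under 0.001), with the foot bolts visible at (184,156) and (384,156). Next I'll go to a viewpoint beside the dock to measure it with the same camera.

```bash
python3 - <<'E'
from h import *
z=np.load('w2.npz'); im,d=z['im'].astype(int),z['d']
p,R,t=cam('wrist'); s=read_state(); C=Ro.from_rotvec(s['orientation']).as_matrix()
o=(-R.T@t-s['tool_pos'])@C*1000
m=np.zeros(d.shape,np.uint8); m[135:180,160:410]=1; m[:,205:365]=0; m&=(im.max(-1)<110).astype(np.uint8)
k,lab,st,ce=cv2.connectedComponentsWithStats(m)
for j in range(1,k):
    if st[j,4]>100:
        u,v=ce[j]; r=C.T@R.T@np.array([(u-p['cx'])/p['fx'],(v-p['cy'])/p['fy'],1]); 
        for h in (228.5,): print(st[j],o+r*(h-o[2])/r[2])
go([.448,0.0,.50],5.8)
E
```

```text
[170 142  30  29 627] [ 45.15380731 -55.01994915 228.5       ]
[369 142  30  29 657] [ 45.06409679  55.83660238 228.5       ]
pos [0.4313 0.164  0.3662] toolx yaw 158.13 z [-0.002 -0.    -1.   ] q [ 0.25 -0.23  1.91 -0.    1.47 -0.94]
target yaw 185.8 slide [ -76.4 -146.1 -133.7] dr [-0.0007 -0.0017 -0.483 ]
```

Call:
servo_tool([
  {"slide": [-3, -6, -6], "dr": [0, 0, -0.02], "jaw": 1},
  {"slide": [-9, -18, -18], "dr": [0, 0, -0.06], "jaw": 1},
  {"slide": [-19, -36, -34], "dr": [0, 0, -0.12], "jaw": 1},
  {"slide": [-30, -57, -53], "dr": [0, 0, -0.19], "jaw": 1},
  {"slide": [-41, -78, -72], "dr": [0, 0, -0.26], "jaw": 1},
  {"slide": [-52, -99, -91], "dr": [0, 0, -0.33], "jaw": 1},
  {"slide": [-62, -118, -108], "dr": [0, 0, -0.39], "jaw": 1},
  {"slide": [-70, -133, -122], "dr": [0, 0, -0.44], "jaw": 1},
  {"slide": [-75, -142, -131], "dr": [0, 0, -0.47], "jaw": 1},
  {"slide": [-76, -146, -134], "dr": [0, 0, -0.483], "jaw": 1},
  {"slide": [-76, -146, -134], "dr": [0, 0, -0.483], "jaw": 1},
  {"slide": [-76, -146, -134], "dr": [0, 0, -0.483], "jaw": 1},
  {"slide": [-76, -146, -134], "dr": [0, 0, -0.483], "jaw": 1},
  {"slide": [-76, -146, -134], "dr": [0, 0, -0.483], "jaw": 1},
])

```text
t: 6.75
tool_pos: [0.4477, 0.0008, 0.5006]
orientation: [0.16, -3.136, -0.0]
force: [-0.1, 0.7, -5.3]
opening: 0.0139
gripper_force: 45.0
```

```bash
python3 look.py w3.png
```

```text
cap [286, 123, 40, 39, 1168] [ 60.25   9.59 170.57]
cap [330, 123, 41, 39, 1213] [ 60.3   27.36 170.76]
cap [198, 124, 38, 38, 1128] [ 60.06 -26.07 170.49]
cap [242, 124, 39, 38, 1136] [ 60.1   -8.24 170.46]
cap [320, 330, 7, 59, 231] [29.79  8.68 81.14]
cap [257, 371, 17, 17, 207] [-53.83  -8.67 170.56]
cap [294, 371, 17, 16, 202] [-52.34  10.14 169.07]
plate n 21304 slopes [-3.000000e-04 -6.000000e-04  2.285311e+02]
force [-0.12  0.65 -5.34] [-0.01  0.   -0.03] 0.01388075332270592
pos [0.4477 0.0007 0.5008] toolx yaw -174.17 z [-0.001  0.    -1.   ] q [-0.11 -0.31  1.73  0.    1.72 -1.79]
target yaw 185.8 slide [  24.  -239.   100.7] dr [ 0.0003 -0.0007  0.0005]
```

View pics/w3.png

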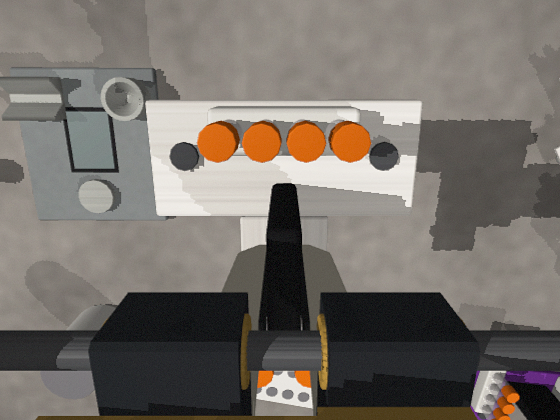

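The wrist view shows the dock: cone at (122,98), disc at (97,196), groove block at the left edge (0-67, 100), and the stage still level in the hand.

```bash
python3 - <<'E'
from h import *
z=np.load('w3.npz'); im,d=z['im'],z['d']; par=cam('wrist'); p,R,t=par; s=read_state(); C=Ro.from_rotvec(s['orientation']).as_matrix()
P=cloud('wrist',d,par); f=lambda q:cv2.minAreaRect((q[:,:2]*1000).astype(np.float32))
def reg(u0,u1,v0,v1,z0,z1):
    m=np.zeros(d.shape,bool); m[v0:v1,u0:u1]=1; return P[m&(d>0)&(P[...,2]>z0)&(P[...,2]<z1)]
def circ(q):
    h=cv2.convexHull((q[:,:2]*1000).astype(np.float32))[:,0]; A=np.c_[2*h,np.ones(len(h))]; c=np.linalg.lstsq(A,(h**2).sum(1),rcond=None)[0]; return c[:2].round(2),np.sqrt(c[2]+c[:2]@c[:2]).round(2),len(q)
q=reg(95,148,70,125,.034,.045); print('cone rim',circ(q),np.median(q[:,2]))
q=reg(70,125,172,222,.0165,.025); print('disc',circ(q),np.median(q[:,2]))
for a in ((0,68,70,95),(0,68,104,122)):
    q=reg(*a,.035,.045); print('ridge',len(q),q.mean(0).round(4),f(q))
q=reg(0,68,70,122,.008,.045); print('block',f(q))
g=cv2.cvtColor(im,cv2.COLOR_RGB2GRAY)
win=reg(70,114,110,168,.008,.016); print('window',f(win))
pl=reg(25,160,66,222,.009,.0145); print('plate',f(pl),np.median(pl[:,2]))
E
```

```text
cone rim (array([ 397.24, -187.14]), np.float64(23.89), 941) 0.038576848877444184
disc (array([ 521.83, -230.14]), np.float64(21.78), 934) 0.020886447107763887
ridge 364 [ 0.3878 -0.2944  0.0383] ((388.86651611328125, -296.42559814453125), (8.521669387817383, 57.65596389770508), 5.908081531524658)
ridge 412 [ 0.4278 -0.2941  0.0383] ((427.296875, -294.9117736816406), (8.935986518859863, 62.41264724731445), 5.675670623779297)
block ((405.1955261230469, -292.92755126953125), (58.92314147949219, 70.67059326171875), 5.604068279266357)
window ((451.64227294921875, -236.17874145507812), (55.112247467041016, 76.05680084228516), 88.6078109741211)
plate ((461.8173828125, -236.64694213867188), (190.2332763671875, 169.796142578125), 4.843979835510254) 0.01300474528437235
```

The dock fit agrees within 0.3 mm: origin (0.4473, -0.2375), yaw 5.65°. Going above it.

```bash
python3 -c "
from h import *
go([.4474,-.2379,.36],5.65)"
```

```text
pos [0.4477 0.0007 0.5008] toolx yaw -174.17 z [-0.001  0.    -1.   ] q [-0.11 -0.31  1.73  0.    1.72 -1.79]
target yaw 185.65 slide [  24.4 -237.4  140.7] dr [ 0.0003 -0.0007  0.0031]
```

Call:
servo_tool([
  {"slide": [1, -8, 3], "dr": [0, 0, 0], "jaw": 1},
  {"slide": [3, -26, 10], "dr": [0, 0, 0], "jaw": 1},
  {"slide": [6, -52, 22], "dr": [0, 0, 0], "jaw": 1},
  {"slide": [9, -84, 40], "dr": [0, 0, 0.001], "jaw": 1},
  {"slide": [12, -116, 60], "dr": [0, 0, 0.002], "jaw": 1},
  {"slide": [15, -148, 80], "dr": [0, 0, 0.003], "jaw": 1},
  {"slide": [18, -178, 100], "dr": [0, 0, 0.003], "jaw": 1},
  {"slide": [21, -204, 118], "dr": [0, 0, 0.003], "jaw": 1},
  {"slide": [23, -223, 131], "dr": [0, 0, 0.003], "jaw": 1},
  {"slide": [24, -234, 138], "dr": [0, 0, 0.003], "jaw": 1},
  {"slide": [24.4, -237.4, 140.5], "dr": [0, 0, 0.003], "jaw": 1},
  {"slide": [24.4, -237.4, 140.5], "dr": [0, 0, 0.003], "jaw": 1},
  {"slide": [24.4, -237.4, 140.5], "dr": [0, 0, 0.003], "jaw": 1},
  {"slide": [24.4, -237.4, 140.5], "dr": [0, 0, 0.003], "jaw": 1},
  {"slide": [24.4, -237.4, 140.5], "dr": [0, 0, 0.003], "jaw": 1},
])

```text
t: 8.3
tool_pos: [0.4478, -0.2378, 0.3615]
orientation: [-0.156, 3.137, -0.001]
force: [0.1, -0.9, -5.5]
opening: 0.0138
gripper_force: 45.0
```

```bash
python3 look.py w4.png; python3 -c "
from h import *
go([.4474,-.2379,.31],5.65)
im,d=read_camera('side'); save('side4.png',cv2.resize(im[200:420,130:420],None,fx=2,fy=2))"
```

```text
cap [198, 122, 38, 40, 1125] [ 60.13 -26.07 170.47]
cap [242, 123, 39, 39, 1141] [ 60.14  -8.23 170.54]
cap [286, 123, 40, 39, 1179] [ 60.32   9.58 170.62]
cap [330, 123, 41, 39, 1227] [ 60.39  27.29 170.82]
cap [319, 328, 8, 61, 294] [29.67  8.63 81.47]
cap [257, 371, 17, 17, 214] [-53.5   -8.68 170.1 ]
cap [294, 371, 17, 17, 214] [-52.22  10.15 168.71]
plate n 21376 slopes [-3.000000e-04 -6.000000e-04  2.285477e+02]
force [ 0.08 -0.87 -5.45] [ 0.1   0.03 -0.01] 0.013791113732549487
pos [ 0.4477 -0.2379  0.3613] toolx yaw -174.32 z [ 0.001 -0.    -1.   ] q [-0.59 -0.1   1.8   0.    1.44 -2.26]
target yaw 185.8 slide [ -0.1  -1.6 -38.6] dr [-0.0006  0.0008 -0.0021]
pos [ 0.4477 -0.2379  0.3613] toolx yaw -174.32 z [ 0.001 -0.    -1.   ] q [-0.59 -0.1   1.8   0.    1.44 -2.26]
target yaw 185.65 slide [ 0.4  0.1 51.3] dr [-0.0006  0.0008  0.0005]
```

View pics/side4.png

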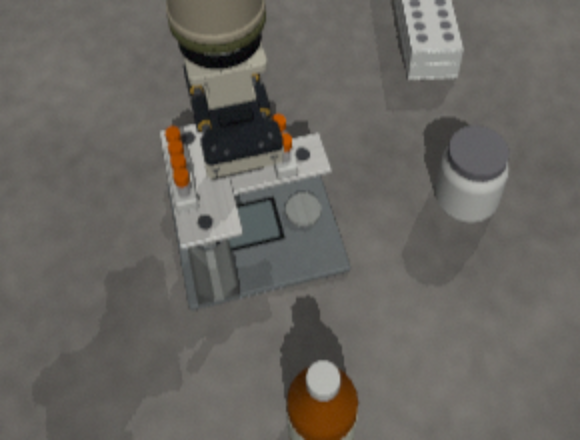

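The side view shows the stage above the dock, stem over the disc at crop (303,210), with the jar and bottle clear. Lowering to near contact.

Call:
servo_tool([
  {"slide": [0.3, 0, 4], "dr": [0, 0, 0], "jaw": 1},
  {"slide": [0.3, 0, 12], "dr": [0, 0, 0], "jaw": 1},
  {"slide": [0.3, 0, 22], "dr": [0, 0, 0], "jaw": 1},
  {"slide": [0.3, 0, 32], "dr": [0, 0, 0], "jaw": 1},
  {"slide": [0.3, 0, 40], "dr": [0, 0, 0], "jaw": 1},
  {"slide": [0.3, 0, 46], "dr": [0, 0, 0], "jaw": 1},
  {"slide": [0.3, 0, 50], "dr": [0, 0, 0], "jaw": 1},
  {"slide": [0.3, 0, 54], "dr": [0, 0, 0], "jaw": 1},
  {"slide": [0.3, 0, 58], "dr": [0, 0, 0], "jaw": 1},
  {"slide": [0.3, 0, 61], "dr": [0, 0, 0], "jaw": 1},
  {"slide": [0.3, 0, 64], "dr": [0, 0, 0], "jaw": 1},
  {"slide": [0.3, 0, 66], "dr": [0, 0, 0], "jaw": 1},
  {"slide": [0.3, 0, 66], "dr": [0, 0, 0], "jaw": 1},
  {"slide": [0.3, 0, 66], "dr": [0, 0, 0], "jaw": 1},
  {"slide": [0.3, 0, 66], "dr": [0, 0, 0], "jaw": 1},
])

```text
t: 9.9
tool_pos: [0.4473, -0.2385, 0.295]
orientation: [-0.154, 3.137, -0.0]
force: [0.0, 0.1, -5.4]
opening: 0.014
gripper_force: 45.0
```

```bash
python3 -c "
from h import *
go([.4474,-.2379,.2872],5.65); s=read_state(); print(s['force'],s['wrist_torque'])"
```

```text
pos [ 0.4473 -0.2385  0.295 ] toolx yaw -174.37 z [ 0. -0. -1.] q [-0.59 -0.04  1.87  0.    1.31 -2.26]
target yaw 185.65 slide [-0.2  0.6  7.8] dr [-0.0003  0.0004 -0.0004]
[ 0.04344076  0.0990015  -5.39581181] [0.0366003  0.04083471 0.00617836]
```

Call:
servo_tool([
  {"slide": [0, 0.3, 1], "dr": [0, 0, 0], "jaw": 1},
  {"slide": [0, 0.3, 2], "dr": [0, 0, 0], "jaw": 1},
  {"slide": [0, 0.3, 3], "dr": [0, 0, 0], "jaw": 1},
  {"slide": [0, 0.3, 4], "dr": [0, 0, 0], "jaw": 1},
  {"slide": [0, 0.3, 4.5], "dr": [0, 0, 0], "jaw": 1},
  {"slide": [0, 0.3, 4.5], "dr": [0, 0, 0], "jaw": 1},
  {"slide": [0, 0.3, 4.5], "dr": [0, 0, 0], "jaw": 1},
])

```text
t: 10.6
tool_pos: [0.4472, -0.2381, 0.2902]
orientation: [0.154, -3.138, -0.0]
force: [-0.7, -0.1, -6.3]
opening: 0.0138
gripper_force: 45.0
```

Call:
servo_tool([
  {"slide": [0, 0, 0.5], "dr": [0, 0, 0], "jaw": 1},
  {"slide": [0, 0, 1], "dr": [0, 0, 0], "jaw": 1},
  {"slide": [0, 0, 1.5], "dr": [0, 0, 0], "jaw": 1},
  {"slide": [0, 0, 1.5], "dr": [0, 0, 0], "jaw": 1},
  {"slide": [0, 0, 1.5], "dr": [0, 0, 0], "jaw": 1},
])

```text
t: 11.1
tool_pos: [0.4472, -0.2381, 0.2887]
orientation: [0.154, -3.138, -0.0]
force: [0.2, 0.3, -6.5]
opening: 0.0135
gripper_force: 45.0
```

Still carrying the full load at 1.5 mm above nominal; another small step.

Call:
servo_tool([
  {"slide": [0, 0, 0.4], "dr": [0, 0, 0], "jaw": 1},
  {"slide": [0, 0, 0.8], "dr": [0, 0, 0], "jaw": 1},
  {"slide": [0, 0, 0.8], "dr": [0, 0, 0], "jaw": 1},
  {"slide": [0, 0, 0.8], "dr": [0, 0, 0], "jaw": 1},
])

```text
t: 11.5
tool_pos: [0.4472, -0.2381, 0.288]
orientation: [-0.154, 3.138, -0.0]
force: [0.2, -0.8, -7.1]
opening: 0.0138
gripper_force: 45.0
```

Call:
servo_tool([
  {"slide": [0, 0, 0.4], "dr": [0, 0, 0], "jaw": 1},
  {"slide": [0, 0, 0.7], "dr": [0, 0, 0], "jaw": 1},
  {"slide": [0, 0, 0.7], "dr": [0, 0, 0], "jaw": 1},
  {"slide": [0, 0, 0.7], "dr": [0, 0, 0], "jaw": 1},
])

```text
t: 11.9
tool_pos: [0.4473, -0.2382, 0.2875]
orientation: [-0.154, 3.137, -0.001]
force: [1.6, -0.7, -5.3]
opening: 0.0137
gripper_force: 45.0
```

Contact is starting at nominal height. I'll relax the grip, then open.

Call:
servo_tool([
  {"slide": [0, 0, 0.3], "dr": [0, 0, 0], "jaw": 1},
  {"slide": [0, 0, 0.3], "dr": [0, 0, 0], "jaw": 1},
  {"slide": [0, 0, 0.3], "dr": [0, 0, 0], "jaw": 1},
  {"slide": [0, 0, 0.3], "dr": [0, 0, 0], "jaw": 1},
], force=3)

```text
t: 12.3
tool_pos: [0.4473, -0.2383, 0.2874]
orientation: [-0.154, 3.137, -0.001]
force: [0.2, -0.8, -0.2]
opening: 0.014
gripper_force: 3.0
```

Call:
servo_tool([
  {"slide": [0, 0, 0], "dr": [0, 0, 0], "jaw": 0.8},
  {"slide": [0, 0, 0], "dr": [0, 0, 0], "jaw": 0.7},
  {"slide": [0, 0, 0], "dr": [0, 0, 0], "jaw": 0.5},
  {"slide": [0, 0, 0], "dr": [0, 0, 0], "jaw": 0.4},
  {"slide": [0, 0, 0], "dr": [0, 0, 0], "jaw": 0.4},
  {"slide": [0, 0, 0], "dr": [0, 0, 0], "jaw": 0.4},
  {"slide": [0, 0, 0], "dr": [0, 0, 0], "jaw": 0.4},
  {"slide": [0, 0, 0], "dr": [0, 0, 0], "jaw": 0.4},
  {"slide": [0, 0, 0], "dr": [0, 0, 0], "jaw": 0.4},
  {"slide": [0, 0, 0], "dr": [0, 0, 0], "jaw": 0.4},
])

```text
t: 13.3
tool_pos: [0.4471, -0.2381, 0.2869]
orientation: [-0.154, 3.138, 0.0]
force: [-0.2, 0.7, 0.3]
opening: 0.0561
gripper_force: 0.0
```

```bash
python3 look.py w5.png
```

```text
cap [197, 124, 38, 39, 1126] [ 59.81 -26.48 170.23]
cap [241, 124, 39, 39, 1145] [ 59.86  -8.58 170.23]
cap [286, 124, 39, 39, 1168] [ 59.89   9.23 170.3 ]
cap [330, 124, 40, 39, 1197] [ 59.96  27.03 170.39]
cap [412, 315, 6, 13, 39] [32.49 29.32 90.8 ]
cap [425, 335, 12, 37, 169] [31.37 29.77 81.19]
cap [240, 371, 33, 18, 463] [-53.84 -12.6  170.31]
cap [293, 371, 33, 18, 466] [-53.84  13.22 170.24]
plate n 23555 slopes [-6.000000e-04 -1.300000e-03  2.282698e+02]
force [-0.19  0.73  0.25] [ 0.09  0.02 -0.01] 0.05606302182716312
pos [ 0.4471 -0.2381  0.2869] toolx yaw -174.37 z [-0.  0. -1.] q [-0.59 -0.03  1.88  0.    1.3  -2.26]
target yaw 185.8 slide [  -0.7   -1.5 -113.1] dr [ 0.0001 -0.0001 -0.0031]
```

The stage is level and settled within 0.4 mm. Retreating straight up and checking.

Call:
servo_tool([
  {"slide": [0, 0, -4], "dr": [0, 0, 0], "jaw": 0.3},
  {"slide": [0, 0, -14], "dr": [0, 0, 0], "jaw": 0.2},
  {"slide": [0, 0, -34], "dr": [0, 0, 0], "jaw": 0.1},
  {"slide": [0, 0, -60], "dr": [0, 0, 0], "jaw": 0},
  {"slide": [0, 0, -90], "dr": [0, 0, 0], "jaw": 0},
  {"slide": [0, 0, -120], "dr": [0, 0, 0], "jaw": 0},
  {"slide": [0, 0, -142], "dr": [0, 0, 0], "jaw": 0},
  {"slide": [0, 0, -150], "dr": [0, 0, 0], "jaw": 0},
  {"slide": [0, 0, -150], "dr": [0, 0, 0], "jaw": 0},
  {"slide": [0, 0, -150], "dr": [0, 0, 0], "jaw": 0},
  {"slide": [0, 0, -150], "dr": [0, 0, 0], "jaw": 0},
])

```text
t: 14.45
tool_pos: [0.4469, -0.2379, 0.4352]
orientation: [0.154, -3.136, -0.003]
force: [-0.6, -0.2, -0.9]
opening: 0.0929
gripper_force: 0.0
```

```bash
python3 - <<'E'
from h import *
par=cam('wrist'); im,d=read_camera('wrist'); P=cloud('wrist',d,par); i=im.astype(int)
o=(i[...,0]>150)&(i[...,2]<80)&(P[...,2]>.1)&(d>0); k,lab,st,ce=cv2.connectedComponentsWithStats(o.astype(np.uint8))
a=np.radians(5.65); c,s=np.cos(a),np.sin(a)
for j in range(1,k):
    if st[j,4]>60:
        q=P[lab==j].mean(0); e=q[:2]-[.4473,-.23745]; print('dock frame',(np.array([c*e[0]+s*e[1],-s*e[0]+c*e[1],q[2]])*1000).round(1))
pl=(i.min(-1)>110)&(np.ptp(i,axis=-1)<40)&(d>0)&(abs(P[...,2]-.059)<.006)&(np.hypot(P[...,0]-.447,P[...,1]+.237)<.12)
q=P[pl]; A=np.c_[q[:,:2]-[.4473,-.2375],np.ones(len(q))]; co=np.linalg.lstsq(A,q[:,2],rcond=None)[0]; r=abs(A@co-q[:,2])<.002; print('plate',r.sum(),np.linalg.lstsq(A[r],q[r,2],rcond=None)[0].round(4))
im2,_=read_camera('side'); save('fin.png',np.hstack([cv2.resize(im,(400,300)),cv2.resize(im2[210:420,150:430],(400,300))])); print(read_state()['t'],read_state()['opening'])
E
```

```text
dock frame [-60.2 -27.  116.7]
dock frame [-60.1  -9.2 116.7]
dock frame [-60.1   8.8 116.7]
dock frame [-60.   26.6 116.7]
dock frame [ 51.4  12.4 116.4]
dock frame [ 51.6 -13.2 116.6]
dock frame [-30.9  48.1 355. ]
plate 10021 [-0.0011  0.0015  0.0587]
14.55 0.09288078016612873
```

View pics/fin.png

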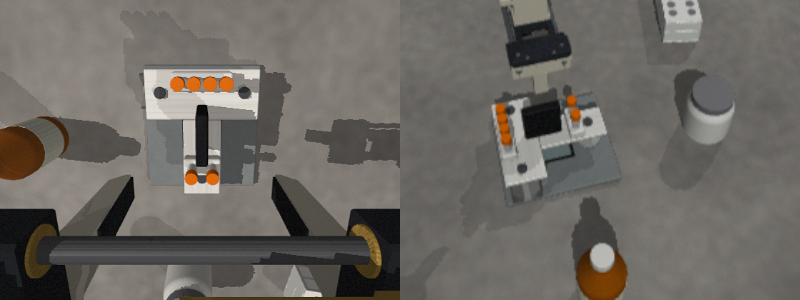

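Both views show the stage squarely on the dock. The cap tops rose exactly 20 mm (96.7 to 116.7 mm), within 0.3 mm laterally, and the bystanders are untouched.

```bash
python3 -c "
from plant import *
print(close_job())"
```

```text
the job is handed in; nothing more can be done
None
```

The stage is on the dock and the job is handed in: by camera it sits 20 mm above its bench height, level, within about 0.3 mm of its dock position; the gripper is open and clear, and it took about 15 s.

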